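Tidy the laundry counter around the soda carton

TASK

Tidy the laundry supplies around the washing-soda carton, without shifting the carton or knocking the jar or the tall bottle over: stand the measuring cup upright on the middle of the carton's top, stand the squat jar to the left of the carton, level with the middle of its side and with a gap of about 3 cm, and stand the tall bottle directly behind the jar, again about 3 cm from it. Left and behind are as seen from the robot, square to the carton's own sides. Push the small empty bottle (the one without a cap) down through the flap in the waste bin's lid so that it drops inside and the flap closes.

Things in the scene. Friction and masses are not known exactly. Their poses are not given: they have to be found in the camera images.
- carton: full washing-soda carton of brown cardboard with a yellow panel, 1.6 kg, standing free, stays where it is. 90 (x) x 130 (y) x 75 mm high, flat top. Origin: centre of its underside; z up, +x points to its back (away from the robot, within 0.25 rad), +y to its left as the robot sees it
- jar: squat round white jar with a flat white lid, 0.25 kg: body 60 mm diameter up to 70 mm, lid 54 mm diameter from 70 to 75 mm high. Origin: centre of its underside, z up
- bottle: tall round white bottle with a grey cap, 0.30 kg: body 52 mm diameter straight from 3 to 95 mm high, sloping shoulder to 106 mm, cap 32 mm diameter up to 130 mm. Origin: centre of its underside, z up
- cup: small white open measuring cup without handle, 40 g, 55 mm high, 56 mm outer diameter at the rim, narrower at the foot, wall 3 mm, standing mouth up. Origin: centre of its underside, z up
- empty: small empty white bottle without a cap, 80 g: body 36 mm diameter straight up to 68 mm, narrow neck 20 mm diameter from 76 to 90 mm. Origin: centre of its underside, z up. It belongs in the bin
- bin: fixed square steel counter-top waste bin with a grey lid, 130 x 130 x 170 mm high, yaw within 0.3 rad. Origin: centre of its underside, z up. A 64 x 64 mm square opening in the middle of the lid is filled by a white flap, level with the lid's top (170 mm); floor 5 mm thick
- flap (a joint): the bin's flap, a 60 x 60 mm white plate hinged along the opening's edge on the bin's +x side; 0 = closed, grows to 1.5 rad as it is pushed down into the bin; a weak spring (about 0.1 N at its middle at first, 0.3 N when open) shuts it again. The weight of the empty bottle let go in the opening is enough to carry it through
- canister: bystander, an obstacle only: fixed clear square storage canister with a grey lid, 126 x 126 x 97 mm high. Origin: centre of its underside
Not all that is in view belongs to the job. Leave any blue or brown look-alike of the cup alone.

How it is judged:
By the outcome, as a careful person would: the job done as asked, in the order asked, and still so for the second after the job is handed in, with the robot touching nothing.
It also fails if it takes over 109 s, if anything falls off the work surface, if the arm or the gripper's body presses on something with over 40 N, if the wrist force passes 120 N, or if a joint passes its speed limit or range.

ROBOT

A 6-joint arm with a two-finger parallel gripper is mounted at the origin on the work surface. World frame = base frame: x ahead of the robot, y to its left, z up, the work surface at z = 0. Lengths are in mm, angles in rad, forces in N, time in s.
With the tool pointing down it reaches from about 275 to 750 mm from the base axis. Payload 10.2 kg.
Tool frame: the origin (TCP) lies at the very end of the fingers, on their centre line; the grasp point (between the pads) lies ctrl.grip_depth behind it (ctrl.grip_depth is the distance from the TCP to the grasp point, in mm); z points along the fingers, y is the direction in which the jaws open and shut (so a half turn about z gives the same grasp; the last joint's range is limited). The gripper opens to 85 mm and grips with 20 to 120 N. Pads are 22 mm wide; open, the fingers measure 114 mm over their backs; the gripper's body (76 mm by 85 mm) begins 54 mm behind the grasp point. The pads swing forward as they close: fully open they stand 13 mm farther back than shut.
Start: joints at [0.912, 0.313, 1.498, -0, 1.331, -0.223], TCP at [221.634, 475.93, 231.294] pointing down, gripper open.
Joint ranges: [-2.94, 2.94], [-0.97, 2.17], [0.19, 2.56], [-1.23, 4.37], [0.02, 3.11], [-2.88, 2.88]. Speed limits (rad/s): [2.39, 2.39, 3.01, 3.14, 3.14, 3.14].

INTERFACE

Orientations are given as a unit quaternion [w, x, y, z].
In Python, from rig import telemetry, eyes, ctrl, nets gives the robot as it stands. The module is installed in compiled form; this text tells all that it offers.
- The arm moves only by the tool drive_tool, never from a script. Its argument "series" is text: rows parted by semicolons, each of 7 numbers parted by spaces: the shift along the tool's x, y, z normalised to -1 to 1, where 1 is 0.12 m, then the turn, a rotation vector about the tool's x, y, z normalised to -1 to 1, where 1 is 0.5 rad, then the opening, from 0 (shut) to 1 (fully open). In form: tx ty tz wx wy wz hand; .... A call has 1 to 20 rows; each row is the pose to reach, as a shift and turn from the pose measured when the call began, along the tool's axes at that moment; what a row does not reach only later rows make up. A row lasts 1/10 s, in which the tool goes at most 50 mm and 8.59 degrees, less where a joint would pass 70% of its speed; a pose out of reach is approached as far as the arm can. A call with a number of a shift or a turn outside -1 to 1 is refused whole. A call with a gripper value outside its range is refused whole. The fingers move at their own pace and stop on an object; "newtons" is the grip in N (left out, the last holds). Time passes only in rows, so rows that repeat a pose let the fingers close. It gives the time, the measured TCP pose, the force and the opening at its end, in the units of the state.
- telemetry.sense(): the state, without advancing time (a new reading comes with each control period).
- eyes.capture(name): name is "side" or "top" or "wrist"; returns a dict with "frame" (420x560x3 uint8, red, green, blue), "fx", "fy", "cx", "cy" (pixels), "view" (4x4, takes a point from world to camera coordinates). Camera axes: x right, y up, looking along -z (the intrinsics and any distortion apply to the point x, -y, -z); pixel columns grow to the right and rows downward; lengths in mm; the calibration is good to about 2 mm. A picture is of the moment at which its call begins. There is no depth.
- ctrl.finish_job(): hands the job in, once; it reports no verdict.
Trained networks look in a picture, given as the dict that the camera call returned (one of the last four; its "shot" number tells which), for a name from the list of things; names that differ only in an ending like _2 or _b are one class to them, and where a whole thing is asked for, a point or a joint stands for the part that bears it (a point fixed in the world has none). Each returns a list of dicts, best first, with "confidence" (0 to 1); they miss things now and then, are a little off and sometimes report something else, mostly with a low value. They report only what shows in the picture. A call takes as long as a camera call. They do not tell look-alikes from the thing itself.
- nets.spot_in(name, picture): "rect" ([left, top, right, bottom] in pixels, round what is visible of it).
The state is a dict: "time_s": time; "joints": joint angles; "dq": joint speeds; "tau": joint torques, N m; "eef_pos": TCP position; "ee_rot": TCP orientation; "force": force on the tool from outside, world axes, zero at the start; "wrist_torque": the same for the moment, N m; "grip_width": opening from 0.0 (shut) to 1.0 (fully open).
Only numpy, scipy, OpenCV 4.12 (cv2) and the standard library are available. Lean on these libraries where they do the work, as an engineer would, in place of code of your own. Each camera call takes 0.05 s, during which the arm holds its last target. There are 200 camera calls.

## Working session

There is one attempt and no reset: what is moved stays moved. The work goes in short steps, Python scripts to look and compute and a tool call to move; the robot and the scene stay as the last step left them, time stands still between calls to the robot, and variables do not carry over. Pictures are saved under pics/ and viewed, about 12 in all and at most 16, crops included, and the job is handed in when it is done.

Besides the shell and the picture viewer there is one more tool, called after "Call:" in YAML: its name, and indented under it one key for each argument. drive_tool: Moves the arm, as the interface text tells. Scaled input: -1 to 1 covers 0.12 m each way for a shift and 0.5 rad each way for a turn. Its arguments: {"type":"object","properties":{"series":{"type":"string"},"newtons":{"type":"number"}},"required":["series"]}

```bash
mkdir -p pics; cat > h.py <<'E'
import numpy as np, cv2
from rig import telemetry, eyes, ctrl, nets
def proj(c,p):
    p=np.atleast_2d(p); q=(np.c_[p,np.ones(len(p))]@np.array(c["view"]).T)
    return np.c_[c["fx"]*q[:,0]/-q[:,2]+c["cx"], c["fy"]*-q[:,1]/-q[:,2]+c["cy"]]
def back(c,uv,z):
    V=np.array(c["view"]);R=V[:3,:3];t=V[:3,3]; o=-R.T@t
    d=R.T@np.array([(uv[0]-c["cx"])/c["fx"],-(uv[1]-c["cy"])/c["fy"],-1]); return o+d*(z-o[2])/d[2]
def save(c,n,s=1.4):
    cv2.imwrite(f"pics/{n}.png",cv2.resize(c["frame"][:,:,::-1],None,fx=s,fy=s,interpolation=cv2.INTER_CUBIC))
E
python3 - <<'E'
from h import *
import pickle
print({k:v for k,v in telemetry.sense().items()}, ctrl.grip_depth)
for n in("top","side"):
    c=eyes.capture(n); save(c,n+"0"); pickle.dump(c,open(n+"0.pkl","wb"))
    print(n,[k for k in c],c["fx"],c["cx"],c["cy"],np.round(np.array(c["view"]),3).tolist())
    for o in("carton","jar","bottle","cup","empty","bin","flap","canister"):
        print(o,[(round(d["confidence"],2),np.round(d["rect"]).tolist()) for d in nets.spot_in(o,c)][:4])
E
```

```text
{'time_s': 0.0, 'joints': array([ 9.11620187e-01,  3.13474105e-01,  1.49845194e+00, -2.50771230e-05,
        1.33100145e+00, -2.23420102e-01]), 'dq': array([ 4.33170389e-04,  1.26004238e-03,  4.68838793e-07,  5.94428291e-04,
       -1.39074864e-03, -2.61204303e-04]), 'tau': array([-1.34139569e-03, -4.12260926e+01, -2.59744745e+01, -2.37601716e-04,
        4.01241836e-03, -1.84146040e-05]), 'eef_pos': array([221.46114134, 475.71336594, 230.71715163]), 'ee_rot': array([-2.74054045e-04,  2.16155334e-01,  9.76358759e-01, -6.08683324e-04]), 'force': array([-0.20702885,  0.65559101, -0.2897259 ]), 'wrist_torque': array([ 0.05027312, -0.00521935,  0.01865952]), 'grip_width': 1.0025964540662187} 18.700000000000003
top ['frame', 'fx', 'fy', 'cx', 'cy', 'view', 'shot'] 415.75548344051094 285.9809784918653 209.93885569937473 [[0.025, -1.0, 0.012, -32.877], [0.995, 0.026, 0.097, -490.798], [-0.097, 0.009, 0.995, -1074.518], [0.0, 0.0, 0.0, 1.0]]
carton [(0.81, [256.0, 178.0, 318.0, 224.0])]
jar [(0.81, [168.0, 150.0, 196.0, 176.0]), (0.64, [258.0, 177.0, 318.0, 221.0])]
bottle [(0.71, [364.0, 14
[... 363 characters left out ...]
', 'shot'] 537.6287871184913 274.95394500588543 209.57768660818314 [[0.737, -0.675, 0.008, -345.728], [0.39, 0.436, 0.811, -278.157], [-0.551, -0.595, 0.585, -1146.421], [0.0, 0.0, 0.0, 1.0]]
carton [(0.84, [262.0, 204.0, 322.0, 260.0]), (0.24, [379.0, 223.0, 404.0, 273.0])]
jar [(0.71, [236.0, 160.0, 260.0, 190.0]), (0.34, [324.0, 274.0, 343.0, 307.0])]
bottle [(0.66, [379.0, 225.0, 404.0, 273.0]), (0.32, [237.0, 160.0, 264.0, 195.0])]
cup [(0.86, [158.0, 180.0, 179.0, 197.0]), (0.82, [196.0, 188.0, 216.0, 211.0])]
empty [(0.58, [325.0, 273.0, 342.0, 308.0])]
bin [(0.64, [377.0, 238.0, 464.0, 349.0])]
flap [(0.76, [410.0, 246.0, 443.0, 278.0])]
canister [(0.9, [172.0, 138.0, 226.0, 191.0])]
```

View pics/top0.png

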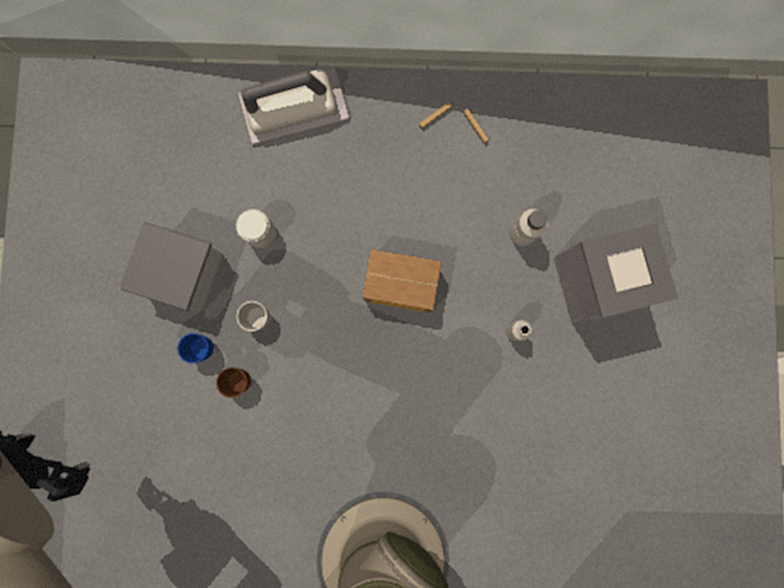

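View pics/side0.png

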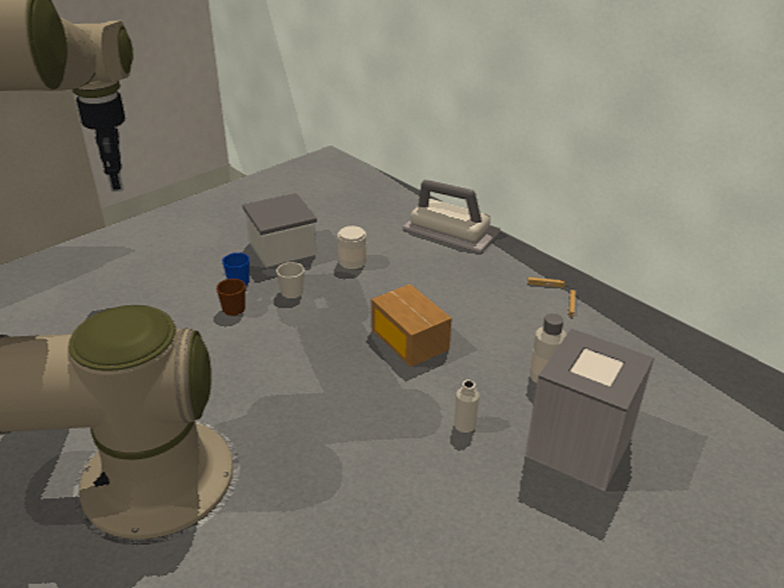

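The top view (1.4×) shows the white cup at (253,316), jar (254,226), carton (402,280), bottle (530,226), empty (521,330), and flap (629,270). The blue and brown look-alikes sit near the cup. The side view agrees.

```bash
python3 - <<'E'
from h import *
import pickle
from scipy.optimize import least_squares
T=pickle.load(open("top0.pkl","rb"));S=pickle.load(open("side0.pkl","rb"))
def rect(c,roi,lo,hi,z,name):
    x0,y0,x1,y1=roi; im=c["frame"][y0:y1,x0:x1]; h=cv2.cvtColor(im,cv2.COLOR_RGB2HSV)
    m=cv2.inRange(h,lo,hi); m=cv2.morphologyEx(m,cv2.MORPH_CLOSE,np.ones((3,3)))
    ct=max(cv2.findContours(m,cv2.RETR_EXTERNAL,cv2.CHAIN_APPROX_NONE)[0],key=cv2.contourArea)
    P=np.array([back(c,(p[0][0]+x0,p[0][1]+y0),z)[:2] for p in ct],np.float32)
    print(name,cv2.minAreaRect(P),h[(y1-y0)//2,(x1-x0)//2])
rect(T,(250,170,325,230),(5,110,110),(17,255,255),75,"carton top T")
rect(T,(428,170,470,215),(0,0,190),(180,60,255),170,"flap T")
rect(S,(400,240,450,285),(0,0,190),(180,60,255),170,"flap S")
# round things: box centre of the cylinder outlines
def fit(segs,rT,rS,name):
    a=np.linspace(0,6.28,60)
    def box(c,x,y):
        P=np.vstack([np.c_[x+r*np.cos(a),y+r*np.sin(a),0*a+z] for r,z in segs]); q=proj(c,P); return np.r_[q.min(0),q.max(0)]
    f=lambda p:np.r_[box(T,*p)-rT,box(S,*p)-rS]
    c0=back(T,((rT[0]+rT[2])/2,(rT[1]+rT[3])/2),40)[:2]
    r=least_squares(f,c0,loss="soft_l1"); print(name,r.x.round(1),r.fun.round(1))
fit([(30,0),(30,70),(27,75)],[168,150,196,176],[236,160,260,190],"jar")
fit([(26,0),(26,95),(16,130)],[364,147,390,174],[379,225,404,273],"bottle")
fit([(20,0),(28,55)],[168,215,192,237],[196,188,216,211],"cup")
fit([(18,0),(18,68),(10,90)],[359,231,383,246],[325,273,342,308],"empty")
# carton corners hand-check: project a guess later
E
```

```text
carton top T ((512.7764892578125, -20.914474487304688), (128.5835723876953, 90.40748596191406), 81.69818115234375) [ 15 116 167]
flap T ((527.998291015625, -393.7803039550781), (58.73991012573242, 58.06911087036133), 15.569853782653809) [ 17  46 217]
flap S ((526.322021484375, -394.0670166015625), (59.598941802978516, 58.31293487548828), 15.30405330657959) [ 19  49 215]
jar [604.8 258.5] [-1.6 -0.4 -0.4  1.5  3.9  0.5  0.4  1.9]
bottle [ 623.8 -252.1] [-1.6 -0.   0.4  0.3 -0.5 -2.8  1.4  1.7]
cup [439.3 252.1] [-0.1  0.4 -0.6  0.3  0.5 -1.   0.6  1.6]
empty [ 422.8 -243.4] [ 2.6 -0.5 -2.  -0.9 -1.1  0.   0.   2.9]
```

```bash
cat > plan.py <<'E'
import sys; from h import *
from scipy.spatial.transform import Rotation as Ro
def plan(x,y,z,ang=None):
    s=telemetry.sense(); w,a,b,c=s["ee_rot"]; R=Ro.from_quat([a,b,c,w]).as_matrix()
    d=R.T@(np.array([x,y,z])-s["eef_pos"])/120
    jaw=np.degrees(np.arctan2(R[1,1],R[0,1]))
    rv=np.zeros(3)
    if ang is not None:
        best=min((ang-jaw+180*k for k in(-2,-1,0,1,2)),key=abs); g=np.radians(jaw+best)
        yv=np.array([np.cos(g),np.sin(g),0]);zv=np.array([0,0,-1.]);G=np.c_[np.cross(yv,zv),yv,zv]
        rv=Ro.from_matrix(R.T@G).as_rotvec()/.5
    print("t",round(s["time_s"],2),"pos",s["eef_pos"].round(1),"jaw",round(jaw,1),"j",s["joints"].round(2),"F",s["force"].round(1),"w",round(s["grip_width"],3))
    print("shift",d.round(3),"turn",rv.round(3))
if __name__=="__main__": plan(*map(float,sys.argv[1:]))
E
```

Call:
drive_tool:
  series: "-0.4 -0.16 0 0 0 0.3 1;-0.8 -0.3 0 0 0 0.6 1;-1 -0.38 0 0 0 0.9 1;-1 -0.38 0 0 0 1 1"
  newtons: 20

```text
time_s: 1.3
eef_pos: [313.3, 381.8, 231.3]
ee_rot: [0.0, 0.455, 0.89, -0.0]
force: [-0.2, 0.5, -1.2]
grip_width: 1.0
```

```bash
python3 plan.py 439.3 252.1 150 37
```

```text
t 1.3 pos [313.3 381.8 231.3] jaw 35.9 j [ 0.65  0.24  1.59 -0.    1.31  0.02] F [-0.2  0.5 -1.2] w 1.0
shift [-1.491  0.217  0.679] turn [ 0.     0.001 -0.039]
```

Call:
drive_tool:
  series: "-0.4 0.08 0.1 0 0 0 1;-0.8 0.15 0.3 0 0 0 1;-1 0.15 0.5 0 0 0 1"

```text
time_s: 1.6
eef_pos: [400.4, 293.7, 171.5]
ee_rot: [0.001, 0.455, 0.89, 0.001]
force: [0.1, 1.5, -0.9]
grip_width: 1.002
```

Call:
drive_tool:
  series: "-0.4 0.07 0.1 0 0 0 1;-0.49 0.07 0.18 0 0 0 1;-0.49 0.07 0.18 0 0 0 1"

```text
time_s: 1.9
eef_pos: [442.0, 249.6, 148.8]
ee_rot: [0.0, 0.457, 0.89, 0.0]
force: [-0.1, 0.5, -0.7]
grip_width: 0.998
```

```bash
python3 plan.py 439.3 252.1 21 37; python3 - <<'E'
from h import *
c=eyes.capture("wrist"); save(c,"w1"); d=nets.spot_in("cup",c); print(d, np.round(c["view"],2).tolist(),c["fx"],c["cx"],c["cy"])
print(proj(c,[[439.3,252.1,55],[439.3,252.1,0],[439.3,252.1,27]]))
E
```

```text
t 1.9 pos [442.  249.6 148.8] jaw 35.7 j [ 0.28  0.36  1.67 -0.    1.12 -0.34] F [-0.1  0.5 -0.7] w 0.998
shift [ 0.031 -0.007  1.065] turn [ 0.001  0.002 -0.047]
[{'rect': [253.4, 0.0, 330.2, 88.5], 'confidence': 0.86}, {'rect': [244.7, 171.1, 308.0, 242.1], 'confidence': 0.65}, {'rect': [131.0, 37.6, 209.8, 122.6], 'confidence': 0.63}] [[0.81, 0.58, 0.0, -503.29], [-0.56, 0.78, -0.27, 64.09], [-0.16, 0.22, 0.96, -282.7], [0.0, 0.0, 0.0, 1.0]] 302.31376167446035 276.6369573842545 206.08572523291053
[[277.44942202 205.96561307]
 [277.25091295 191.05614917]
 [277.33865214 197.64599568]]
```

View pics/w1.png

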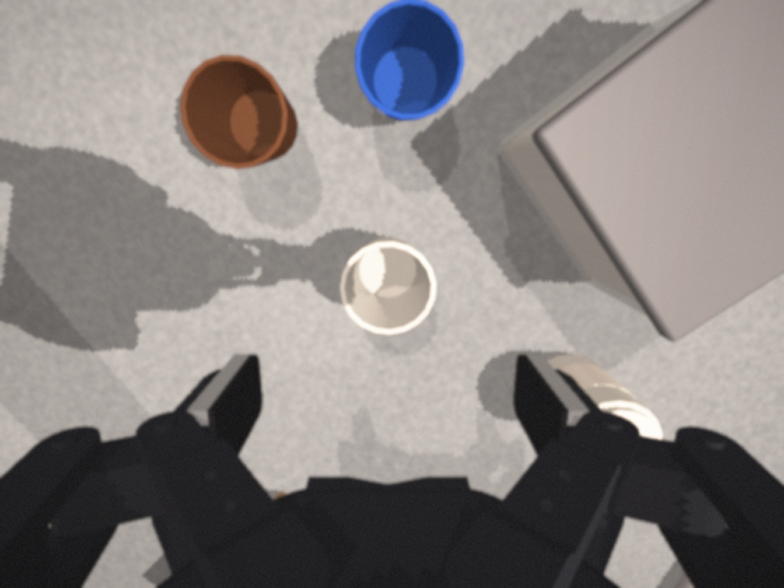

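The white cup's rim shows at (388,287), which is (277,205) at full resolution. That matches the prediction, so I'll descend.

Call:
drive_tool:
  series: "0.03 0 0.4 0 0 0 1;0.03 0 0.75 0 0 0 1;0.03 0 0.9 0 0 0 1;0.03 0 0.9 0 0 0 1"

```text
time_s: 2.4
eef_pos: [437.6, 255.4, 40.9]
ee_rot: [-0.0, 0.455, 0.891, -0.0]
force: [-0.3, 0.4, 0.9]
grip_width: 1.004
```

Call:
drive_tool:
  series: "0 0 0.17 0 0 0 1;0 0 0.17 0 0 0 1;0 0 0.17 0 0 0 0.3;0 0 0.17 0 0 0 0.3;0 0 0.17 0 0 0 0.3;0 0 0.17 0 0 0 0.3;0 0 0.17 0 0 0 0.3;0 0 0.17 0 0 0 0.3;0 0 0.17 0 0 0 0.3;0 0 0.17 0 0 0 0.3"
  newtons: 20

```text
time_s: 3.4
eef_pos: [438.4, 255.7, 22.2]
ee_rot: [0.001, 0.454, 0.891, 0.001]
force: [-2.5, -0.6, 7.2]
grip_width: 0.626
```

```bash
python3 plan.py 512.8 -20.9 96 8
```

```text
t 3.4 pos [438.4 255.7  22.2] jaw 35.9 j [ 0.3   0.55  1.77  0.    0.82 -0.33] F [-2.5 -0.6  7.2] w 0.626
shift [-2.231 -0.849 -0.615] turn [0.004 0.    0.975]
```

Call:
drive_tool:
  series: "0 0 -0.2 0 0 0 0.3;0 0 -0.5 0 0 0 0.3;-0.2 -0.05 -0.8 0 0 0.2 0.3;-0.4 -0.15 -0.95 0 0 0.4 0.3;-0.6 -0.25 -0.95 0 0 0.6 0.3;-0.8 -0.33 -0.95 0 0 0.8 0.3;-1 -0.4 -0.95 0 0 0.98 0.3"

```text
time_s: 4.1
eef_pos: [470.0, 129.3, 137.3]
ee_rot: [0.001, 0.658, 0.753, 0.001]
force: [1.1, 0.9, 0.0]
grip_width: 0.627
```

```bash
python3 plan.py 512.8 -20.9 126 8;  python3 - <<'E'
from h import *
c=eyes.capture("wrist"); save(c,"w2"); d=nets.spot_in("cup",c); print(d)
s=telemetry.sense()["eef_pos"]; print(proj(c,s+[0,0,33]),proj(c,s+[0,0,-20]))
E
```

```text
t 4.1 pos [470.  129.3 137.3] jaw 7.6 j [ 0.03  0.33  1.74  0.    1.07 -0.11] F [1.1 0.9 0. ] w 0.627
shift [-1.288  0.187  0.094] turn [ 0.007 -0.    -0.013]
[{'rect': [68.7, 0.0, 143.7, 19.9], 'confidence': 0.96}, {'rect': [212.9, 218.8, 342.0, 348.6], 'confidence': 0.82}]
[[282.8748383  298.14679147]] [[280.68157791 246.64890217]]
```

View pics/w2.png

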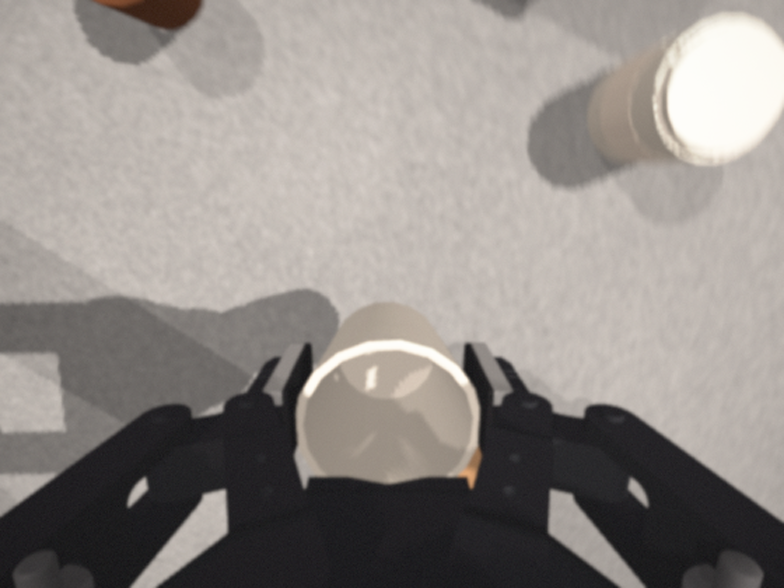

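Cup is held upright, with its rim at (297–480, 340…), about 3 mm toward tool −x. I'll compensate for that.

Call:
drive_tool:
  series: "-0.2 0.03 0 0 0 0 0.3;-0.4 0.06 0 0 0 0 0.3;-0.6 0.1 0 0 0 0 0.3;-0.8 0.14 0 0 0 0 0.3;-0.9 0.15 0 0 0 0 0.3;-0.9 0.15 0 0 0 0 0.3"

```text
time_s: 4.8
eef_pos: [502.9, 23.0, 137.5]
ee_rot: [0.001, 0.659, 0.752, 0.001]
force: [-0.6, -0.6, -0.7]
grip_width: 0.627
```

```bash
python3 plan.py 512.4 -17.5 98.5 8
```

```text
t 4.8 pos [502.9  23.  137.5] jaw 7.5 j [-0.19  0.36  1.69  0.    1.08 -0.32] F [-0.6 -0.6 -0.7] w 0.627
shift [-0.345  0.033  0.325] turn [ 0.008  0.001 -0.016]
```

Call:
drive_tool:
  series: "-0.15 0.02 0 0 0 0 0.3;-0.3 0.03 0 0 0 0 0.3;-0.345 0.033 0.1 0 0 0 0.3;-0.345 0.033 0.2 0 0 0 0.3;-0.345 0.033 0.27 0 0 0 0.3;-0.345 0.033 0.31 0 0 0 0.3;-0.345 0.033 0.33 0 0 0 0.3;-0.345 0.033 0.33 0 0 0 0.3;-0.345 0.033 0.335 0 0 0 0.3;-0.345 0.033 0.335 0 0 0 0.3;-0.345 0.033 0.335 0 0 0 0.7;-0.345 0.033 0.335 0 0 0 0.85;-0.345 0.033 0.335 0 0 0 0.95;-0.345 0.033 0.335 0 0 0 0.95"

```text
time_s: 6.2
eef_pos: [512.4, -17.5, 97.3]
ee_rot: [0.002, 0.659, 0.752, 0.001]
force: [-0.1, -0.3, 0.4]
grip_width: 0.948
```

```bash
python3 plan.py 512.4 -17.5 180 8
```

```text
t 6.2 pos [512.4 -17.5  97.3] jaw 7.5 j [-0.26  0.43  1.71  0.    1.   -0.4 ] F [-0.1 -0.3  0.4] w 0.948
shift [-0.     0.003 -0.689] turn [ 0.008  0.001 -0.016]
```

Call:
drive_tool:
  series: "0 0 -0.15 0 0 0 1;0 0 -0.35 0 0 0 1;0 0 -0.65 0 0 0 1;0.3 0.1 -0.7 0 0 0 1;0.7 0.3 -0.7 0 0 0 1;1 0.5 -0.7 0 0 0 1;1 0.5 -0.7 0 0 0 1"

```text
time_s: 6.9
eef_pos: [556.7, 113.5, 181.3]
ee_rot: [0.001, 0.657, 0.754, 0.002]
force: [-0.3, 0.1, -0.6]
grip_width: 1.0
```

```bash
python3 plan.py 604.8 258.5 110 8; python3 - <<'E'
from h import *
c=eyes.capture("top"); im=c["frame"][150:300,150:400]; cv2.imwrite("pics/t1.png",cv2.resize(im[:,:,::-1],None,fx=3,fy=3,interpolation=cv2.INTER_CUBIC))
print([(d["confidence"],np.round(d["rect"],1)) for d in nets.spot_in("cup",c)])
a=np.linspace(0,6.28,60); q=proj(c,np.c_[512.8+28*np.cos(a),-20.9+28*np.sin(a),0*a+130]);print(q.min(0),q.max(0))
E
```

```text
t 6.9 pos [556.7 113.5 181.3] jaw 7.8 j [-0.01  0.45  1.44  0.    1.25 -0.14] F [-0.3  0.1 -0.6] w 1.0
shift [1.142 0.558 0.598] turn [ 0.01  -0.001 -0.007]
[(0.81, array([276. , 183.4, 298.1, 207.6])), (0.78, array([125.2, 234.9, 149.2, 257.7]))]
[275.35264212 185.22956809] [298.73204154 208.43753453]
```

View pics/t1.png

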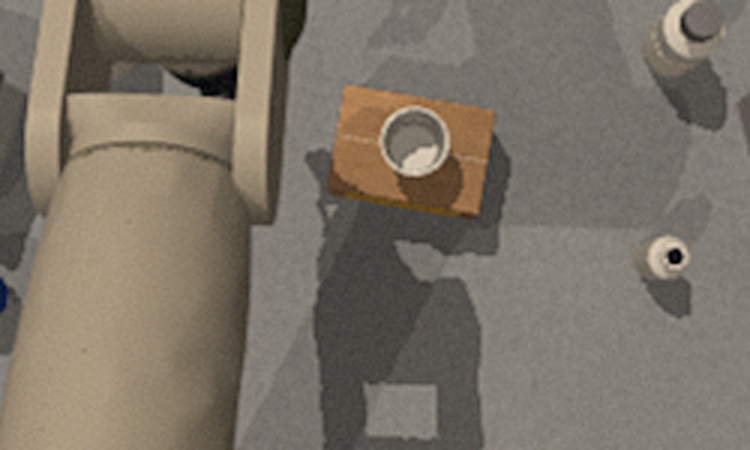

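The cup stands centred on the carton: the rim is at (415,141) in the crop, about 1 px from the prediction. Jar next.

Call:
drive_tool:
  series: "0.3 0.2 0.1 0 0 0 1;0.65 0.4 0.2 0 0 0 1;0.95 0.54 0.3 0 0 0 1;0.95 0.54 0.3 0 0 0 1"

```text
time_s: 7.4
eef_pos: [604.4, 233.7, 142.8]
ee_rot: [0.0, 0.658, 0.753, 0.0]
force: [0.4, -0.1, 0.1]
grip_width: 1.001
```

```bash
python3 plan.py 604.8 258.5 28 8; python3 - <<'E'
from h import *
c=eyes.capture("wrist"); save(c,"w3",1); print([(d["confidence"],np.round(d["rect"],1)) for d in nets.spot_in("jar",c)])
a=np.linspace(0,6.28,60); q=proj(c,np.c_[604.8+27*np.cos(a),258.5+27*np.sin(a),0*a+75]);print(q.min(0),q.max(0))
m=cv2.inRange(cv2.cvtColor(c["frame"],cv2.COLOR_RGB2HSV),(0,0,215),(180,60,255))
n,l,st,ce=cv2.connectedComponentsWithStats(m)
for i in range(1,n):
    if st[i,4]>800: print(st[i],ce[i],back(c,ce[i],75))
E
```

```text
t 7.4 pos [604.4 233.7 142.8] jaw 7.8 j [ 0.19  0.66  1.2  -0.    1.28  0.05] F [ 0.4 -0.1  0.1] w 1.001
shift [0.204 0.031 0.957] turn [ 0.     0.    -0.008]
[(0.63, array([242.7, 144.1, 321.5, 231.7]))]
[246.29714688 147.28123773] [322.89326514 222.53390271]
[ 241  147   83   84 5286] [282.57510405 188.75841846] [603.65990652 256.48332027  75.        ]
[475 163  85  28 869] [515.63636364 175.32105869] [763.55893093 287.95487818  75.        ]
[ 537  220   23  108 1821] [550.61943987 279.83250961] [818.12443071 213.48296578  75.        ]
```

View pics/w3.png

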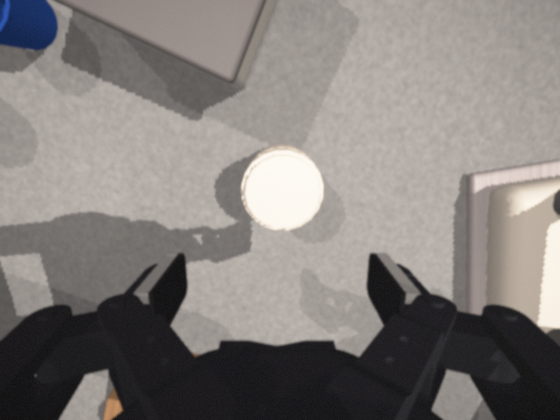

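Jar lid at (282,188), estimated (604,257). I'll descend and grip.

Call:
drive_tool:
  series: "0.19 0.025 0 0 0 0 1;0.19 0.025 0.35 0 0 0 1;0.19 0.025 0.7 0 0 0 1;0.19 0.025 0.9 0 0 0 1;0.19 0.025 0.95 0 0 0 1;0.19 0.025 0.95 0 0 0 1;0.19 0.025 0.95 0 0 0 0.4;0.19 0.025 0.95 0 0 0 0.4;0.19 0.025 0.95 0 0 0 0.4;0.19 0.025 0.95 0 0 0 0.4;0.19 0.025 0.95 0 0 0 0.4;0.19 0.025 0.95 0 0 0 0.4;0.19 0.025 0.95 0 0 0 0.4"
  newtons: 35

```text
time_s: 8.8
eef_pos: [606.0, 253.3, 33.2]
ee_rot: [0.002, 0.659, 0.752, 0.002]
force: [-0.9, -1.1, 7.0]
grip_width: 0.691
```

```bash
python3 plan.py 531 102.7 60 8
```

```text
t 8.8 pos [606.  253.3  33.2] jaw 7.6 j [ 0.22  0.79  1.27 -0.    1.08  0.09] F [-0.9 -1.1  7. ] w 0.691
shift [-1.161 -0.784 -0.226] turn [ 0.011  0.003 -0.013]
```

Call:
drive_tool:
  series: "0 0 -0.1 0 0 0 0.4;0 0 -0.25 0 0 0 0.4;-0.15 -0.1 -0.35 0 0 0 0.4;-0.35 -0.25 -0.35 0 0 0 0.4;-0.55 -0.4 -0.35 0 0 0 0.4;-0.75 -0.55 -0.35 0 0 0 0.4;-0.9 -0.68 -0.35 0 0 0 0.4;-0.95 -0.75 -0.35 0 0 0 0.4;-0.95 -0.78 -0.35 0 0 0 0.4"

```text
time_s: 9.7
eef_pos: [528.1, 127.5, 75.8]
ee_rot: [0.003, 0.659, 0.752, 0.002]
force: [-0.1, -0.6, -1.7]
grip_width: 0.687
```

```bash
python3 plan.py 531.5 98.8 34 -8.3; python3 - <<'E'
from h import *
c=eyes.capture("wrist"); save(c,"w4",1)
s=telemetry.sense()["eef_pos"]; a=np.linspace(0,6.28,100)
m=cv2.inRange(cv2.cvtColor(c["frame"],cv2.COLOR_RGB2HSV),(0,0,215),(180,60,255))
n,l,st,ce=cv2.connectedComponentsWithStats(m); i=1+st[1:,4].argmax(); print("white",st[i])
tx=np.array([-.132,.991,0])
for o in(0,3.9,7):
    q=proj(c,s+tx*o+np.c_[27*np.cos(a),27*np.sin(a),0*a+75-33.2]); print(o,q.min(0),q.max(0))
E
```

```text
t 9.7 pos [528.1 127.5  75.8] jaw 7.6 j [ 0.02  0.52  1.63 -0.    0.98 -0.11] F [-0.1 -0.6 -1.7] w 0.687
shift [-0.241 -0.005  0.348] turn [0.014 0.001 0.553]
white [ 206  226  142   66 6418]
0 [210.27151576 240.28947609] [353.75494853 366.04006966]
3.9 [209.65329392 229.8816555 ] [354.46280707 357.96963182]
7 [209.15366625 221.46147488] [355.03485783 351.45424315]
```

View pics/w4.png

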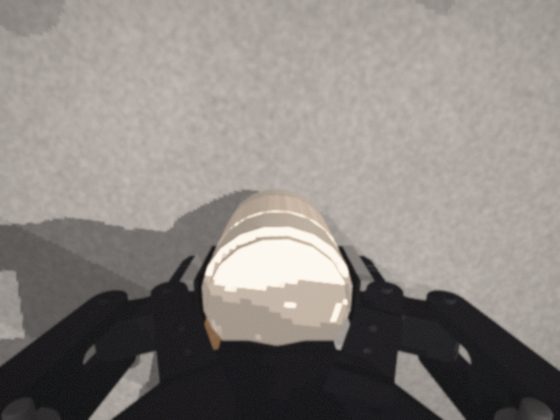

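Jar is held upright, with the lid's front edge at row ~236 (about 2.5 mm off along tool x). Lowering it slowly.

Call:
drive_tool:
  series: "-0.12 0 0 0 0 0 0.4;-0.23 0 0.05 0 0 0 0.4;-0.23 0 0.15 0 0 0 0.4;-0.23 0 0.23 0 0 0 0.4;-0.23 0 0.29 0 0 0 0.4;-0.23 0 0.32 0 0 0 0.4;-0.23 0 0.34 0 0 0 0.4;-0.23 0 0.35 0 0 0 0.4;-0.23 0 0.355 0 0 0 0.4;-0.23 0 0.355 0 0 0 0.4"

```text
time_s: 10.75
eef_pos: [531.9, 100.8, 33.2]
ee_rot: [0.003, 0.659, 0.752, 0.002]
force: [0.4, 0.2, -1.7]
grip_width: 0.691
```

```bash
python3 plan.py 531.3 100.2 33.2
```

```text
t 10.75 pos [531.9 100.8  33.2] jaw 7.6 j [-0.03  0.58  1.66 -0.    0.89 -0.16] F [ 0.4  0.2 -1.7] w 0.691
shift [-0.005 -0.006  0.   ] turn [0. 0. 0.]
```

Call:
drive_tool:
  series: "0 0 0 0 0 0 0.7;0 0 0 0 0 0 0.85;0 0 0 0 0 0 1;0 0 0 0 0 0 1;0 0 -0.2 0 0 0 1;0 0 -0.5 0 0 0 1;0 0 -0.9 0 0 0 1;-0.2 0.1 -1 0 0 -0.3 1;-0.6 0.3 -1 0 0 -0.6 1;-1 0.4 -1 0 0 -0.9 1;-1 0.4 -1 0 0 -1 1"

```text
time_s: 11.85
eef_pos: [596.0, -16.4, 153.5]
ee_rot: [0.004, 0.452, 0.892, 0.001]
force: [0.0, 0.8, 0.4]
grip_width: 1.001
```

```bash
python3 plan.py 623.8 -252.1 200 65
```

```text
t 11.85 pos [596.  -16.4 153.5] jaw 36.3 j [-0.22  0.53  1.39  0.    1.22 -0.86] F [0.  0.8 0.4] w 1.001
shift [-1.723 -0.974 -0.383] turn [ 0.008  0.014 -1.002]
```

Call:
drive_tool:
  series: "-0.3 -0.17 -0.2 0 0 -0.3 1;-0.65 -0.36 -0.3 0 0 -0.6 1;-1 -0.57 -0.35 0 0.01 -0.9 1;-1 -0.57 -0.35 0 0.01 -1 1"

```text
time_s: 12.25
eef_pos: [611.6, -159.1, 196.4]
ee_rot: [0.003, 0.217, 0.976, 0.0]
force: [0.8, 0.9, -0.6]
grip_width: 1.002
```

```bash
python3 plan.py 623.8 -252.1 170 65; python3 - <<'E'
from h import *
c=eyes.capture("wrist"); save(c,"w5",1); print([(d["confidence"],np.round(d["rect"],1)) for d in nets.spot_in("bottle",c)])
c=eyes.capture("top"); print([(d["confidence"],np.round(d["rect"],1)) for d in nets.spot_in("jar",c)])
a=np.linspace(0,6.28,60)
m=cv2.inRange(cv2.cvtColor(c["frame"],cv2.COLOR_RGB2HSV),(0,0,150),(180,70,255))
import pickle; pickle.dump(c,open("t2.pkl","wb")); im=c["frame"][120:270,170:420]; cv2.imwrite("pics/t2.png",cv2.resize(im[:,:,::-1],None,fx=3,fy=3,interpolation=cv2.INTER_CUBIC))
q=proj(c,np.c_[531+27*np.cos(a),102.7+27*np.sin(a),0*a+75]);print("lid want",q.min(0),q.max(0))
E
```

```text
t 12.25 pos [ 611.6 -159.1  196.4] jaw 64.9 j [-0.44  0.57  1.2   0.    1.36 -1.57] F [ 0.8  0.9 -0.6] w 1.002
shift [-0.419 -0.659  0.221] turn [ 0.004  0.01  -0.003]
[(0.66, array([153.5, 205.8, 223.8, 283.2])), (0.41, array([472.7,   0. , 560. ,  34.6])), (0.18, array([ 56.3,  14.1, 146.3,  75.4]))]
[(0.9, array([228.5, 178.8, 250.6, 203.8]))]
lid want [227.32427621 180.58180602] [248.71403155 201.75306097]
```

View pics/t2.png

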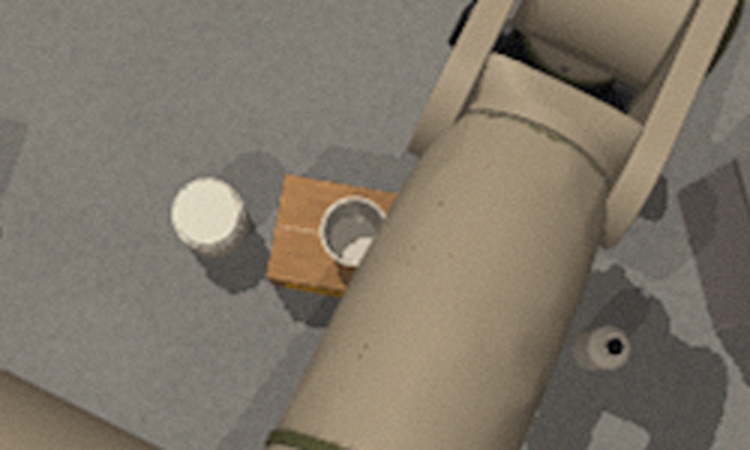

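The jar stands left of the carton, lid at crop (207,213), within about 2 mm of target. Moving above the bottle.

Call:
drive_tool:
  series: "-0.3 -0.35 0.1 0 0 0 1;-0.42 -0.66 0.15 0 0 0 1;-0.42 -0.66 0.2 0 0 0 1;-0.42 -0.66 0.2 0 0 0 1"

```text
time_s: 12.85
eef_pos: [623.2, -245.2, 170.2]
ee_rot: [0.0, 0.218, 0.976, 0.002]
force: [-0.9, 0.1, 0.0]
grip_width: 1.0
```

```bash
python3 plan.py 623.8 -252.1 66 65; python3 - <<'E'
from h import *
c=eyes.capture("wrist"); save(c,"w6",1); print([(d["confidence"],np.round(d["rect"],1)) for d in nets.spot_in("bottle",c)])
a=np.linspace(0,6.28,60); 
for r,z in((16,130),(26,95)):
    q=proj(c,np.c_[623.8+r*np.cos(a),-252.1+r*np.sin(a),0*a+z]);print(q.min(0),q.max(0))
E
```

```text
t 12.85 pos [ 623.2 -245.2  170.2] jaw 64.8 j [-0.55  0.68  1.08  0.    1.37 -1.68] F [-0.9  0.1  0. ] w 1.0
shift [-0.029 -0.053  0.868] turn [ 0.008 -0.    -0.007]
[]
[243.24928521 216.06420953] [293.06699178 262.60372326]
[234.72098066 188.76068953] [303.7087549  254.27357251]
```

View pics/w6.png

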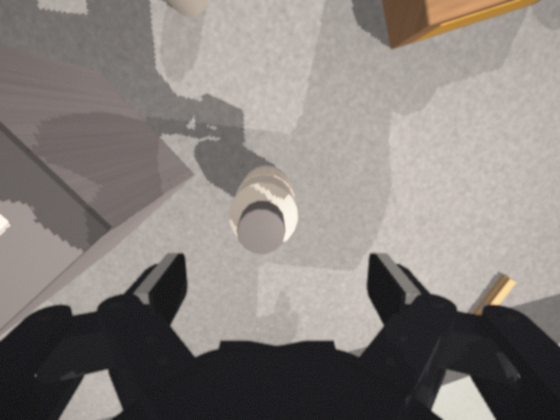

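Bottle cap at (262,229), about 6 mm off my estimate, so I'm correcting to about (617,−252).

Call:
drive_tool:
  series: "0.02 -0.08 0 0 0 0 1;0.02 -0.08 0.1 0 0 0 1;0.02 -0.08 0.4 0 0 0 1;0.02 -0.08 0.7 0 0 0 1;0.02 -0.08 0.83 0 0 0 1;0.02 -0.08 0.86 0 0 0 1;0.02 -0.08 0.86 0 0 0 0.3;0.02 -0.08 0.86 0 0 0 0.3;0.02 -0.08 0.86 0 0 0 0.3;0.02 -0.08 0.86 0 0 0 0.3;0.02 -0.08 0.86 0 0 0 0.3;0.02 -0.08 0.86 0 0 0 0.3;0.02 -0.08 0.86 0 0 0 0.3;0.02 -0.08 0.86 0 0 0 0.3"
  newtons: 35

```text
time_s: 14.35
eef_pos: [618.7, -252.4, 70.8]
ee_rot: [0.003, 0.217, 0.976, 0.001]
force: [-1.7, -1.3, 5.9]
grip_width: 0.59
```

```bash
python3 plan.py 616.1 89.3 200 65
```

```text
t 14.35 pos [ 618.7 -252.4   70.8] jaw 64.9 j [-0.56  0.77  1.2   0.    1.17 -1.7 ] F [-1.7 -1.3  5.9] w 0.59
shift [ 1.221  2.573 -1.077] turn [ 0.006  0.012 -0.003]
```

Call:
drive_tool:
  series: "0 0 -0.1 0 0 0 0.3;0 0 -0.3 0 0 0 0.3;0.05 0.1 -0.5 0 0 0 0.3;0.12 0.25 -0.6 0 0 0 0.3;0.2 0.42 -0.6 0 0 0 0.3;0.28 0.6 -0.6 0 0 0 0.3;0.37 0.78 -0.6 0 0 0 0.3;0.47 1 -0.6 0 0.01 0 0.3"

```text
time_s: 15.15
eef_pos: [617.6, -118.0, 142.8]
ee_rot: [0.0, 0.217, 0.976, 0.001]
force: [-0.4, -0.6, -3.5]
grip_width: 0.597
```

Call:
drive_tool:
  series: "0.1 0.2 0 0 0 0 0.3;0.2 0.42 0 0 0 0 0.3;0.3 0.63 0 0 0 0 0.3;0.38 0.82 0 0 0 0 0.3;0.43 0.95 0 0 0 0 0.3;0.43 0.95 0 0 0 0 0.3"

```text
time_s: 15.75
eef_pos: [618.9, 9.6, 143.2]
ee_rot: [0.0, 0.216, 0.976, 0.002]
force: [-0.4, -0.6, -3.7]
grip_width: 0.593
```

```bash
python3 plan.py 616.1 89.3 71 65; python3 - <<'E'
from h import *
c=eyes.capture("wrist"); save(c,"w7",1)
s=telemetry.sense()["eef_pos"]; a=np.linspace(0,6.28,100)
tx=np.array([-.905,.426,0])
for o in(-3,0,3):
    for r,z in((16,130),(26,95)):
        q=proj(c,s+tx*o+np.c_[r*np.cos(a),r*np.sin(a),0*a+z-70.8]); print(o,z,q.min(0).round(),q.max(0).round())
E
```

```text
t 15.75 pos [618.9   9.6 143.2] jaw 65.1 j [-0.17  0.59  1.31  0.    1.24 -1.31] F [-0.4 -0.6 -3.7] w 0.593
shift [0.3   0.59  0.604] turn [ 0.007 -0.     0.003]
-3 130 [226. 312.] [324. 394.]
-3 95 [216. 240.] [335. 345.]
0 130 [226. 303.] [325. 386.]
0 95 [216. 233.] [335. 340.]
3 130 [225. 294.] [325. 379.]
3 95 [215. 226.] [336. 334.]
```

View pics/w7.png

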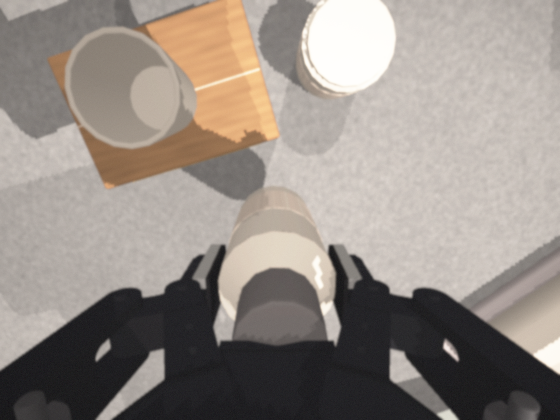

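Bottle is held upright and centred in the grip. Placing it behind the jar.

Call:
drive_tool:
  series: "0.1 0.2 0 0 0 0 0.3;0.2 0.4 0 0 0 0 0.3;0.3 0.59 0 0 0 0 0.3;0.3 0.59 0.15 0 0 0 0.3;0.3 0.59 0.3 0 0 0 0.3;0.3 0.59 0.42 0 0 0 0.3;0.3 0.59 0.51 0 0 0 0.3;0.3 0.59 0.56 0 0 0 0.3;0.3 0.59 0.585 0 0 0 0.3;0.3 0.59 0.595 0 0 0 0.3;0.3 0.59 0.6 0 0 0 0.3;0.3 0.59 0.6 0 0 0 0.3"

```text
time_s: 17.0
eef_pos: [616.5, 87.7, 71.8]
ee_rot: [0.001, 0.216, 0.976, 0.001]
force: [-0.9, -0.8, -3.5]
grip_width: 0.588
```

```bash
python3 plan.py 616.1 89.3 70.8 65
```

```text
t 17.0 pos [616.5  87.7  71.8] jaw 65.0 j [-0.05  0.68  1.37  0.    1.1  -1.18] F [-0.9 -0.8 -3.5] w 0.588
shift [0.009 0.011 0.008] turn [0.006 0.002 0.001]
```

Not yet touching down (Fz is still −3.5 N). I'll lower about 1 mm more, then release and rise.

Call:
drive_tool:
  series: "0.009 0.011 0.008 0 0 0 0.3;0.009 0.011 0.012 0 0 0 0.3;0.009 0.011 0.015 0 0 0 0.3;0.009 0.011 0.015 0 0 0 0.65;0.009 0.011 0.015 0 0 0 0.75;0.009 0.011 0.015 0 0 0 0.85;0.009 0.011 0.015 0 0 0 1;0.009 0.011 0.015 0 0 0 1;0.009 0.011 -0.15 0 0 0 1;0.009 0.011 -0.4 0 0 0 1;0.009 0.011 -0.7 0 0 0 1;0.009 0.011 -0.95 0 0 0 1;0 -0.3 -1 0 0 0 1;-0.1 -0.7 -1 0 0 0 1;-0.3 -1 -1 0 0 0 1;-0.3 -1 -1 0 0 0 1"

```text
time_s: 18.6
eef_pos: [598.4, -41.3, 191.5]
ee_rot: [0.001, 0.219, 0.976, 0.001]
force: [0.1, 0.5, -1.1]
grip_width: 1.005
```

```bash
python3 plan.py 422.8 -243.4 200 65; python3 - <<'E'
from h import *
c=eyes.capture("top"); 
for n in("jar","bottle"): print(n,[(d["confidence"],np.round(d["rect"],1)) for d in nets.spot_in(n,c)])
a=np.linspace(0,6.28,60)
for x,y,r,z in((531,102.7,27,75),(616.1,90.3,16,130),(616.1,90.3,26,95),(616.1,90.3,26,0)):
    q=proj(c,np.c_[x+r*np.cos(a),y+r*np.sin(a),0*a+z]);print(z,q.min(0),q.max(0))
im=c["frame"][120:270,170:420].copy(); cv2.imwrite("pics/t3.png",cv2.resize(im[:,:,::-1],None,fx=3,fy=3,interpolation=cv2.INTER_CUBIC))
E
```

```text
t 18.6 pos [598.4 -41.3 191.5] jaw 64.7 j [-0.26  0.51  1.32  0.    1.31 -1.4 ] F [ 0.1  0.5 -1.1] w 1.005
shift [ 0.604 -2.148 -0.077] turn [ 0.004  0.003 -0.009]
jar [(0.65, array([227.8, 179.4, 244.6, 203.5]))]
bottle [(0.74, array([434.3, 176. , 463. , 208. ])), (0.53, array([233. , 145.1, 249.3, 169.8]))]
75 [227.32427621 180.58180602] [248.71403155 201.75306097]
130 [235.47270485 146.65244464] [248.73190721 159.66054619]
95 [232.99495606 146.20839357] [253.81736727 166.65364023]
0 [237.00942576 154.87726543] [256.09303009 173.65188511]
```

View pics/t3.png

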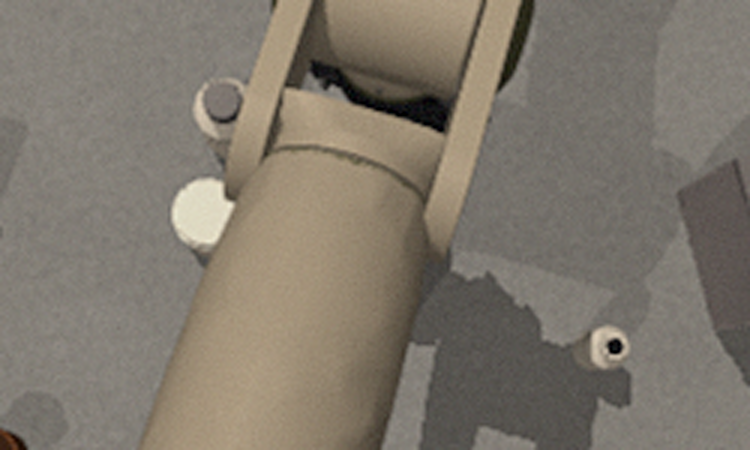

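The bottle stands behind the jar, with its cap at crop (222,102), close to the prediction. Now the empty bottle.

Call:
drive_tool:
  series: "0.1 -0.35 0 0 0 0 1;0.2 -0.7 0 0 0 0 1;0.29 -1 0 0 0 0 1;0.29 -1 0 0 0 0 1"

```text
time_s: 19.15
eef_pos: [514.2, -131.5, 191.1]
ee_rot: [0.0, 0.217, 0.976, 0.001]
force: [1.2, 0.4, -0.0]
grip_width: 1.0
```

Call:
drive_tool:
  series: "0.1 -0.35 0.1 0 0 0 1;0.2 -0.7 0.2 0 0 0 1;0.29 -1 0.3 0 0 0 1;0.29 -1 0.3 0 0 0 1"

```text
time_s: 19.55
eef_pos: [430.2, -226.1, 153.6]
ee_rot: [-0.001, 0.218, 0.976, 0.002]
force: [0.8, 0.5, -0.2]
grip_width: 1.001
```

```bash
python3 plan.py 422.8 -243.4 45 65; python3 - <<'E'
from h import *
c=eyes.capture("wrist"); save(c,"w8",1); print([(d["confidence"],np.round(d["rect"],1)) for d in nets.spot_in("empty",c)])
a=np.linspace(0,6.28,60); 
for r,z in((10,90),(18,68)):
    q=proj(c,np.c_[422.8+r*np.cos(a),-243.4+r*np.sin(a),0*a+z]);print(q.min(0),q.max(0))
E
```

```text
t 19.55 pos [ 430.2 -226.1  153.6] jaw 64.8 j [-0.73  0.31  1.72  0.    1.12 -1.86] F [ 0.8  0.5 -0.2] w 1.001
shift [-0.008 -0.16   0.905] turn [ 0.006 -0.005 -0.007]
[(0.6, array([237.1, 177.9, 282.6, 236.4]))]
[237.00185143 210.67555732] [264.98471284 237.22458473]
[230.24942889 192.7333212 ] [276.12321752 236.61769658]
```

View pics/w8.png

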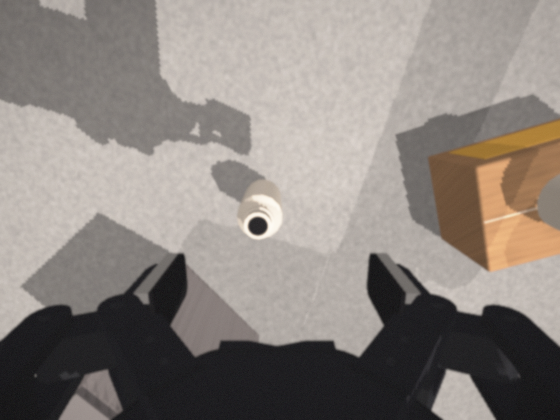

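Mouth at (258,225), about 5 mm off in tool y. Descending and gripping high on the body.

Call:
drive_tool:
  series: "0 -0.12 0 0 0 0 1;0 -0.12 0.35 0 0 0 1;0 -0.12 0.7 0 0 0 1;0 -0.12 0.88 0 0 0 1;0 -0.12 0.92 0 0 0 1;0 -0.12 0.92 0 0 0 1;0 -0.12 0.92 0 0 0 0.1;0 -0.12 0.92 0 0 0 0.1;0 -0.12 0.92 0 0 0 0.1;0 -0.12 0.92 0 0 0 0.1;0 -0.12 0.92 0 0 0 0.1;0 -0.12 0.92 0 0 0 0.1;0 -0.12 0.92 0 0 0 0.1;0 -0.12 0.92 0 0 0 0.1;0 -0.12 0.92 0 0 0 0.1"
  newtons: 25

```text
time_s: 21.15
eef_pos: [427.0, -237.8, 45.2]
ee_rot: [0.001, 0.217, 0.976, 0.001]
force: [-0.9, 0.2, 5.5]
grip_width: 0.413
```

```bash
python3 plan.py 524 -395 240 65
```

```text
t 21.15 pos [ 427.  -237.8   45.2] jaw 64.9 j [-0.75  0.48  1.81  0.    0.85 -1.89] F [-0.9  0.2  5.5] w 0.413
shift [-1.291 -0.839 -1.623] turn [ 0.005  0.004 -0.003]
```

Call:
drive_tool:
  series: "0 0 -0.15 0 0 0 0.1;0 0 -0.4 0 0 0 0.1;0 0 -0.7 0 0 0 0.1;0 0 -1 0 0 0 0.1;0 0 -1 0 0 0 0.1"

```text
time_s: 21.65
eef_pos: [428.0, -239.2, 169.5]
ee_rot: [0.005, 0.217, 0.976, -0.001]
force: [0.2, -1.1, -0.5]
grip_width: 0.415
```

Call:
drive_tool:
  series: "0 0 -0.3 0 0 0 0.1;0 0 -0.55 0 0 0 0.1;-0.1 -0.1 -0.68 0 0 0 0.1;-0.3 -0.25 -0.68 0 0 0 0.1;-0.5 -0.4 -0.68 0 0 0 0.1;-0.7 -0.55 -0.68 0 0 0 0.1;-0.9 -0.7 -0.68 0 0 0 0.1;-0.95 -0.8 -0.68 0 0 0 0.1;-0.95 -0.84 -0.68 0 0 0 0.1"

```text
time_s: 22.55
eef_pos: [487.7, -379.4, 250.2]
ee_rot: [0.004, 0.217, 0.976, -0.0]
force: [-0.6, 0.3, -0.3]
grip_width: 0.417
```

```bash
python3 plan.py 524 -394.8 177 65; python3 - <<'E'
from h import *
c=eyes.capture("wrist"); save(c,"w9",1)
s=telemetry.sense()["eef_pos"]; a=np.linspace(0,6.28,100); tx=np.array([-.905,.426,0])
for o in(-4,0,4):
    q=proj(c,s+tx*o+np.c_[10*np.cos(a),10*np.sin(a),0*a+90-45.2]); print(o,q.min(0).round(),q.max(0).round())
b=np.radians(15.4);X=np.array([np.cos(b),np.sin(b),0]);Y=np.array([-np.sin(b),np.cos(b),0])
print(proj(c,[np.array([527.,-394,170])+30*i*X+30*j*Y for i,j in((1,1),(1,-1),(-1,-1),(-1,1))]).round())
E
```

```text
t 22.55 pos [ 487.7 -379.4  250.2] jaw 64.9 j [-0.85  0.51  1.16  0.    1.46 -1.99] F [-0.6  0.3 -0.3] w 0.417
shift [-0.324  0.012  0.612] turn [ 0.002  0.015 -0.004]
-4 [251. 303.] [305. 349.]
0 [251. 293.] [306. 340.]
4 [251. 283.] [306. 331.]
[[334. 269.]
 [278. 311.]
 [229. 261.]
 [286. 215.]]
```

View pics/w9.png

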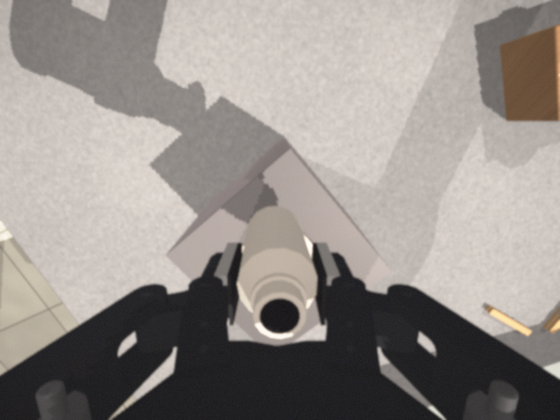

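Bottle is gripped upright, mouth at (279,315), over the bin. Shifting to the opening and pushing down.

Call:
drive_tool:
  series: "-0.15 0.01 0 0 0 0 0.1;-0.3 0.01 0 0 0 0 0.1;-0.325 0.01 0.1 0 0.01 0 0.1;-0.325 0.01 0.18 0 0.01 0 0.1;-0.325 0.01 0.24 0 0.01 0 0.1;-0.325 0.01 0.3 0 0.01 0 0.1;-0.325 0.01 0.36 0 0.01 0 0.1;-0.325 0.01 0.42 0 0.01 0 0.1;-0.325 0.01 0.47 0 0.01 0 0.1;-0.325 0.01 0.52 0 0.01 0 0.1;-0.325 0.01 0.56 0 0.01 0 0.1;-0.325 0.01 0.59 0 0.01 0 0.1;-0.325 0.01 0.59 0 0.01 0 0.1"

```text
time_s: 23.9
eef_pos: [523.4, -394.8, 179.5]
ee_rot: [0.001, 0.217, 0.976, 0.0]
force: [0.0, 0.3, -1.0]
grip_width: 0.414
```

```bash
python3 plan.py 524 -394.8 177 65; python3 - <<'E'
from h import *
c=eyes.capture("side"); im=c["frame"][180:360,340:520]; cv2.imwrite("pics/s2.png",cv2.resize(im[:,:,::-1],None,fx=3,fy=3,interpolation=cv2.INTER_CUBIC))
E
```

```text
t 23.9 pos [ 523.4 -394.8  179.5] jaw 64.9 j [-0.83  0.64  1.13  0.    1.37 -1.96] F [ 0.   0.3 -1. ] w 0.414
shift [-0.004  0.002  0.021] turn [ 0.002  0.003 -0.004]
```

View pics/s2.png

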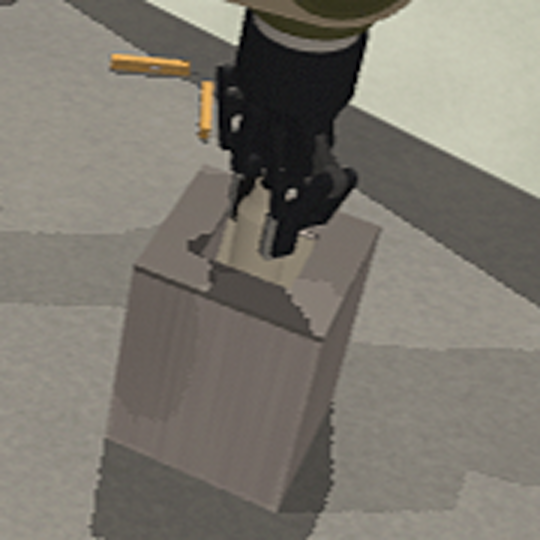

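The bottle is inside the opening (around crop (260,245)) with no contact force. Releasing, then rising straight up and clear.

Call:
drive_tool:
  series: "0 0 0 0 0 0 0.7;0 0 0 0 0 0 1;0 0 0 0 0 0 1;0 0 0 0 0 0 1;0 0 0 0 0 0 1;0 0 0 0 0 0 1;0 0 -0.2 0 0 0 1;0 0 -0.5 0 0 0 1;0 0 -0.8 0 0 0 1;0.4 0 -1 0 0 0 1;0.7 0 -1 0 0 0 1;1 0 -1 0 0 0 1;1 0 -1 0 0 0 1"

```text
time_s: 25.25
eef_pos: [412.0, -342.3, 300.3]
ee_rot: [0.001, 0.218, 0.976, 0.0]
force: [0.8, 0.7, 0.2]
grip_width: 1.005
```

Call:
drive_tool:
  series: "0.4 0 0 0 0 0 1;0.8 0 0 0 0 0 1;1 0 0 0 0 0 1;1 0 0 0 0 0 1"

```text
time_s: 25.65
eef_pos: [302.2, -290.8, 301.0]
ee_rot: [0.001, 0.219, 0.976, -0.0]
force: [0.7, 0.2, -0.5]
grip_width: 1.004
```

```bash
python3 - <<'E'
from h import *
print(telemetry.sense()["time_s"],telemetry.sense()["eef_pos"])
S=eyes.capture("side"); T=eyes.capture("top")
for c in(S,T): print([(n,[(round(d["confidence"],2),np.round(d["rect"]).tolist()) for d in nets.spot_in(n,c)][:2]) for n in("jar","bottle","cup","empty","flap")])
save(S,"s3",1.4); save(T,"t4",1.4)
a=np.linspace(0,6.28,60)
for n,x,y,r,z in(("jar",531,102.7,27,75),("cap",616.1,90.3,16,130),("foot",616.1,90.3,26,0)):
  for c in (T,S):
    q=proj(c,np.c_[x+r*np.cos(a),y+r*np.sin(a),0*a+z]);print(n,q.min(0).round(1),q.max(0).round(1))
E
```

```text
25.65 [ 302.20743342 -290.75439975  300.96510384]
[('jar', [(0.72, [254.0, 190.0, 278.0, 224.0])]), ('bottle', [(0.58, [285.0, 168.0, 297.0, 199.0])]), ('cup', [(0.94, [282.0, 196.0, 300.0, 225.0])]), ('empty', []), ('flap', [(0.95, [408.0, 245.0, 446.0, 275.0])])]
[('jar', [(0.9, [227.0, 177.0, 252.0, 203.0])]), ('bottle', [(0.96, [234.0, 144.0, 257.0, 170.0])]), ('cup', [(0.81, [157.0, 261.0, 180.0, 285.0]), (0.72, [126.0, 235.0, 152.0, 261.0])]), ('empty', []), ('flap', [(0.68, [434.0, 175.0, 464.0, 209.0]), (0.24, [278.0, 185.0, 297.0, 207.0])])]
jar [227.3 180.6] [248.7 201.8]
jar [256.5 191.2] [276.5 202.5]
cap [235.5 146.7] [248.7 159.7]
cap [287.  167.2] [298.7 173.4]
foot [237.  154.9] [256.1 173.7]
foot [282.5 203.8] [300.7 214.4]
```

View pics/s3.png

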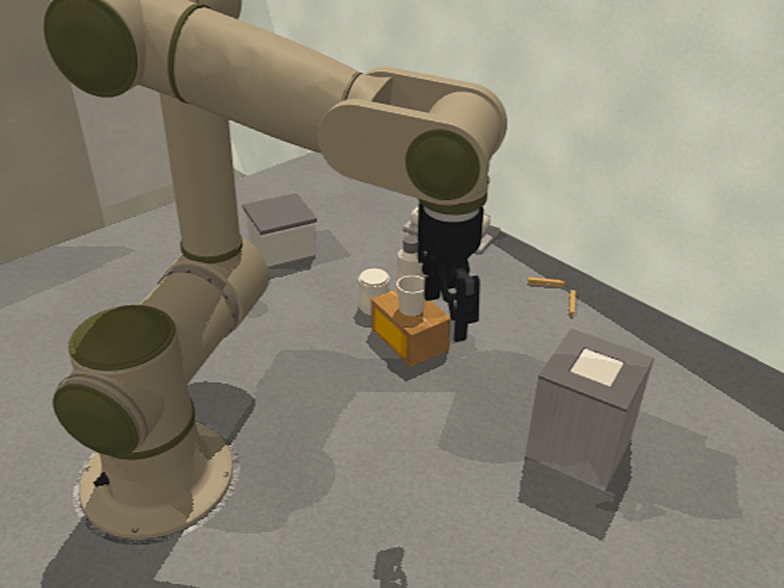

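View pics/t4.png

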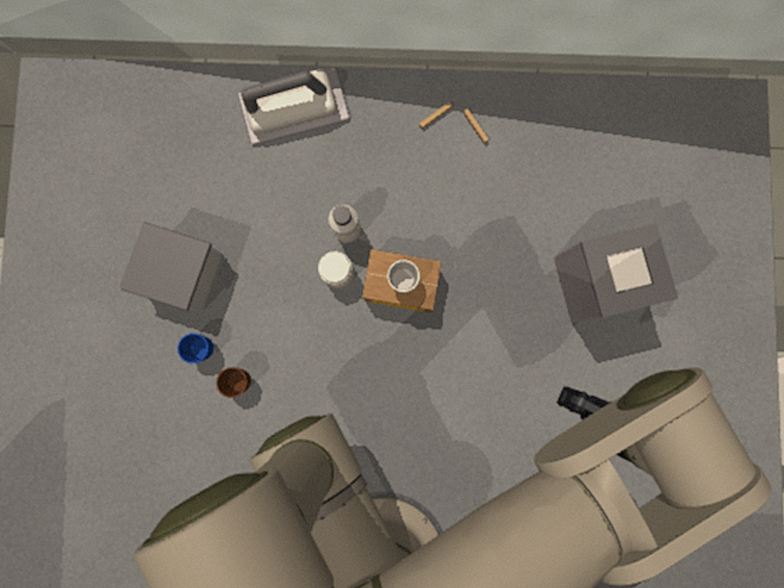

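The side view shows the flap closed at (597,367) and no empty bottle left outside. The cup is upright on the carton, and the jar and bottle are standing. The top view has the jar at (335,267), the bottle cap at (342,214) and the cup at (403,277), all within about 4 mm of target. Handing in.

```bash
python3 -c "
from rig import ctrl; print(ctrl.finish_job())"
```

```text
the job is handed in; nothing more can be done
None
```

The job is done and handed in at about 26 s of robot time, in the order asked; no verdict was reported.

- **Cup:** it stands upright on the carton's top, within about 2–3 mm of the middle.
- **Jar:** it stands left of the carton, level with the middle of its side. The camera puts it about 3 mm nearer the carton than planned, so the gap is roughly 27 mm instead of 30 mm.
- **Tall bottle:** it stands upright directly behind the jar, with a gap of about 3 cm. It is about 4 mm further right than planned, roughly in line with the jar's own offset.
- **Small empty bottle:** I pushed it through the flap and let go. It no longer shows in either view, and the flap appears closed and level.

The carton shows no visible shift in the images. The arm ended clear of everything, and the force readings I took stayed under about 8 N. In the last top view the network did not list the white cup, but both pictures show it standing on the carton and the side view detected it there with 0.94 confidence. Nothing else disagreed.

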